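# Switch off the dust extractor and hold its filter-cleaning rod out at the mark

### The job

Switch the bench dust extractor off by flipping the lever on its switch box over to the other side; only when it is off, pull the extractor's sprung filter-cleaning rod out by its cross-handle until its pointer stands right over the index block on the rail. The rod springs back if let go, so finish while still gripping the handle and holding the rod out at the index. Leave the other things on the bench where they are.

Things in the scene. Friction and masses are not known exactly. Their poses are not given: they have to be found in the camera images.
- extractor: Fixed bench dust extractor: grey steel box (260 x 280 mm, 212 mm tall, hose port on top to 238 mm) on the -y side of its origin, face at y = -160 mm. Origin: on the table straight under the middle of the cross-handle when the rod is fully in. x and y level, z up. The rod runs along y and is pulled out towards +y. In front of the face lies a foot plate 8 mm thick.
- rod: Sliding steel rod, 14 mm thick, with cross-handle and pointer; origin at the handle's middle, 115 mm above the table, axes as the extractor's. The rod's axis lies 60 mm above the table; it slides along y in a fixed sleeve 30 mm across, whose mouth is at the extractor's y = -60 mm. From fully in (start) it comes out up to 120 mm; an inner spring pulls it back with about 6 N when in, plus 1.2 N per 10 mm pulled.
- handle_mid (a point): Middle of the rod's cross-handle, a black bar 90 mm long (along the extractor's x), 18 mm thick (along its y, the pull direction) and 22 mm high, level, 115 mm above the table; moves with the rod. It stands on a stem 24 x 12 mm at the rod's end, its underside 37 mm above the rod's top side, so there is free space in front of, behind and below the bar.
- pointer_tip (a point): Lower tip of the steel pointer, a blade 5 mm thick along the pull direction, that hangs from the +x end of the cross-handle (62 mm beside its middle, 54 mm below it) and moves with the rod; it passes 7 mm above the index block.
- index_top (a point): Centre of the top of the index block, a dark steel block 24 x 12 x 12 mm (12 mm along the rail) set across an aluminium rail (16 mm wide, top 42 mm above the table, along y under the pointer's path); its axes are parallel to the extractor's. It is fixed, 50 to 90 mm along +y from where the pointer stands with the rod in; it differs from time to time.
- switch_box: Fixed switch box of the extractor, grey, 100 (along its x) x 80 x 60 mm tall, origin at the centre of its underside. A black cable gland sticks out of its -x end. The lever on top swings in its x-z plane.
- lever (a joint): Angle of the switch lever (rad): 0 = ON, leaning 0.6 rad from upright towards the gland (-x of the switch box); 1.2 = OFF, leaning 0.6 rad towards +x. Upright is 0.6; it snaps over to whichever side it leans to, and takes only about 1 N at the ball.
- lever_pivot (a point): Pivot of the lever, at the centre of the top face of the switch box, 60 mm above the table.
- lever_tip (a point): Centre of the black ball, 22 mm across, at the end of the lever, 55 mm from the pivot; the stem is a steel rod 12 mm thick.
- tin: Bystander, loose: closed round tin, 84 mm across, 100 mm tall; leave alone.
- sanding_block: Bystander, loose: cork sanding block 100 x 60 x 35 mm; leave alone.
- brush: Bystander, loose: paint brush lying down; leave alone.
- tape: Bystander, loose: roll of tape lying flat, 100 mm across, 24 mm high; leave alone.
- jar: Bystander, loose: closed jar, 72 mm across, 90 mm tall; leave alone.
- screwdriver: Bystander, loose: screwdriver lying down; leave alone.
- offcut: Bystander, loose: wood offcut 140 x 50 x 18 mm; leave alone.

How it is judged:
By the outcome, as a careful person would: the job done as asked, in the order asked, and still so for the second after the job is handed in, while the arm keeps its last pose, push and grip.
It also fails if it takes over 48 s, if anything falls off the work surface, if the arm or the gripper's body presses on something with over 40 N, if the wrist force passes 120 N, or if a joint passes its speed limit or range.

### The arm

A 7-joint arm with a two-finger parallel gripper is mounted at the origin on the work surface. World frame = base frame: x ahead of the robot, y to its left, z up, the work surface at z = 0. Lengths are in m, angles in rad, forces in N, time in s.
With the tool pointing down it reaches from about 0.4 to 0.875 m from the base axis. Payload 19.3 kg.
Tool frame: the origin (TCP) lies at the very end of the fingers, on their centre line; the grasp point (between the pads) lies bot.pinch_z behind it (bot.pinch_z is the distance from the TCP to the grasp point, in m); z points along the fingers, y is the line along which they close (so a half turn about z gives the same grasp; the last joint's range is limited). The gripper opens to 85 mm and grips with 20 to 120 N. Pads are 22 mm wide; open, the fingers measure 114 mm over their backs; the gripper's body (76 mm by 85 mm) begins 54 mm behind the grasp point. The pads swing forward as they close: fully open they stand 13 mm farther back than shut.
Start: joints at [-1.373, 0.521, -0.036, 1.599, 0.021, 1.021, -0.113], TCP at [0.165, 0.603, 0.231] pointing down, gripper open.
Joint ranges: [-2.91, 2.91], [-0.3, 2.13], [-1.5, 1.42], [0.17, 2.43], [-1.26, 4.41], [0.16, 1.93], [-2.52, 2.52]. Speed limits (rad/s): [1.89, 1.89, 2.39, 2.39, 3.01, 3.01, 3.01].

### API

Orientations are given as [roll, pitch, yaw] about the fixed x, y, z axes, in that order (R = Rz(yaw) Ry(pitch) Rx(roll)).
In Python, from workcell import bot, grab_frame, ticket gives the robot as it stands.
- The arm moves only by the tool arm_command, never from a script. Its argument "commands" is a list of rows, each a list of 3 entries, a list of its own where there are three numbers: the shift along the world's x, y, z in mm, then the turn about the world's z in rad, then the gripper command: -1 is fully open, 1 is shut, values between are in proportion. In form: [[[tx, ty, tz], roll, fingers], ...]. A call has 1 to 20 rows; each row shifts and turns the commanded pose from where the row before left it; what a row does not reach is not made up. A row lasts 1/10 s, in which the tool goes at most 50 mm and 8.59 degrees, less where a joint would pass 70% of its speed; a pose out of reach is approached as far as the arm can. A call with a gripper value outside its range is refused whole. The fingers move at their own pace and stop on an object; "newtons" is the grip in N (left out, the last holds). Time passes only in rows, so rows that do not move let the fingers close. It gives the time, the measured TCP pose, the force, the opening and the grip force at its end, in the units of the state.
- bot.observe(): the state, without advancing time (a new reading comes with each control period).
- grab_frame(name): name is "side" or "top"; returns a dict with "image" (420x560x3 uint8, red, green, blue), "vertical_fov" (degrees; the focal length in pixels is half the picture's height over the tangent of half this angle, whatever the lens; pixels are square), "cx", "cy" (the principal point, pixels), "R" (3x3) and "t" (3): a world point X has camera coordinates R X + t. Camera axes: x right, y down, z forward; pixel columns grow to the right and rows downward; lengths in m; the calibration is good to about 2 mm. A picture is of the moment at which its call begins. There is no depth.
- ticket.job_done(): hands the job in; it is judged then, once.
The state is a dict: "clock": time; "qpos": joint angles; "qd": joint speeds; "joint_efforts": joint torques, N m; "position": TCP position; "tool_rot": TCP orientation; "force": force on the tool from outside, world axes, zero at the start; "moment": the same for the moment, N m; "grip_width": finger opening in m; "finger_force": force on a finger pad.
Only numpy, scipy, OpenCV 4.12 (cv2) and the standard library are available. Lean on these libraries where they do the work, as an engineer would, in place of code of your own. Each camera call takes 0.05 s, during which the arm holds its last target. There are 200 camera calls.

## Working session

There is one attempt and no reset: what is moved stays moved. The work goes in short steps, Python scripts to look and compute and a tool call to move; the robot and the scene stay as the last step left them, time stands still between calls to the robot, and variables do not carry over. Pictures are saved under pics/ and viewed, at most 10 in all, crops included, and the job is handed in when it is done.

Besides the shell and the picture viewer there is one more tool, called after "Emit:" in YAML: its name, and indented under it one key for each argument. arm_command: Moves the arm, as the interface text tells. Its arguments: {"type":"object","properties":{"commands":{"type":"array"},"newtons":{"type":"number"}},"required":["commands"]}

```bash
mkdir -p pics
cat > h.py <<'E'
import numpy as np,cv2
from workcell import bot,grab_frame,ticket
def snap(n,f):
    d=grab_frame(n);cv2.imwrite(f,d["image"][:,:,::-1]);np.savez(f+'.npz',**{k:d[k] for k in("R","t","cx","cy","vertical_fov")});return d
def ray(f,u,v):
    d=np.load(f+'.npz');F=210/np.tan(np.radians(d["vertical_fov"])/2)
    R=d["R"];return -R.T@d["t"],R.T@np.array([(u-d["cx"])/F,(v-d["cy"])/F,1])
def atz(f,u,v,z):
    c,r=ray(f,u,v);return c+r*(z-c[2])/r[2]
def proj(f,X):
    d=np.load(f+'.npz');F=210/np.tan(np.radians(d["vertical_fov"])/2)
    p=d["R"]@np.asarray(X)+d["t"];return p[:2]/p[2]*F+[d["cx"],d["cy"]]
E
python3 - <<'E'
from h import *
for n in("side","top"):
    d=snap(n,f"pics/{n}0.png");print(n,d["vertical_fov"],d["cx"],d["cy"],-d["R"].T@d["t"],d["R"].round(2).tolist())
o=bot.observe();print(o,bot.pinch_z)
E
```

```text
side 50.84019860162394 286.3358173283297 215.3319850751501 [ 0.14738017 -0.3912443   0.62008954] [[0.78, -0.62, -0.01], [-0.39, -0.48, -0.78], [0.48, 0.62, -0.62]]
top 48.6591139123745 277.2711476863416 208.9134526721526 [0.44646479 0.15682448 1.05243946] [[0.02, -1.0, -0.0], [-0.99, -0.02, -0.13], [0.13, 0.01, -0.99]]
{'clock': 0.1, 'qpos': array([-1.3731956 ,  0.52196433, -0.03630535,  1.59991954,  0.02120095,
        1.02111557, -0.11276479]), 'qd': array([-0.0009643 , -0.00064508,  0.00030829, -0.00145277, -0.00017331,
       -0.0001996 ,  0.00147529]), 'joint_efforts': array([ 2.21455470e-03, -9.28484917e+01,  1.98332392e+00, -3.70531225e+01,
        1.80692371e-02,  5.39354951e-03,  3.51053608e-06]), 'position': array([0.16534935, 0.60242751, 0.23078862]), 'tool_rot': array([-3.14057418e+00,  8.30331283e-05,  2.87379697e+00]), 'force': array([ 0.47583561, -1.00779429, -0.74723924]), 'moment': array([0.02127896, 0.00813006, 0.04529526]), 'finger_force': 0.0, 'grip_width': 0.08548423366377156} 0.0187
```

View pics/side0.png

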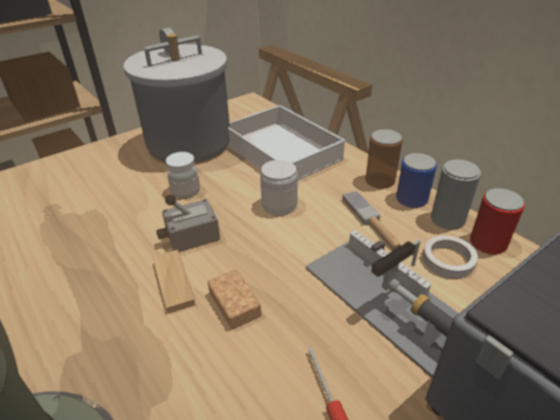

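View pics/top0.png

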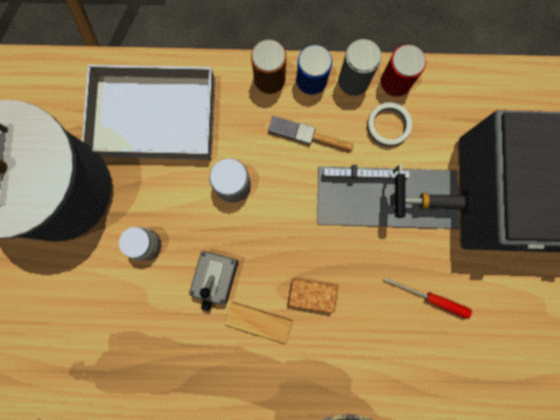

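Run:
```python
from h import *
S,T='pics/side0.png','pics/top0.png'
print(proj(S,[.165,.602,.23]),proj(T,[.165,.602,.23]),proj(T,[0,0,.1]),proj(S,[0,0,.1]))
a=cv2.imread(T);s=cv2.imread(S)
A=cv2.resize(a[230:330,170:310],None,fx=4,fy=4,interpolation=2)[:, :400]
B=cv2.resize(a[150:250,310:480],None,fx=4,fy=4,interpolation=2)[:300]
C=cv2.resize(s[180:260,145:235],None,fx=4,fy=4,interpolation=2)[:300,:400]
D=cv2.resize(s[220:345,300:470],None,fx=4,fy=4,interpolation=2)[:, :]
cv2.imwrite('pics/c1.png',np.hstack([A[:300],C[:300,:360]]))
cv2.imwrite('pics/c2.png',B);cv2.imwrite('pics/c3.png',D)
```

```text
[-20.85595666 124.10251703] [ 10.62114339 434.97355296] [356.53885316 511.16048307] [-30.93417871 464.23546245]
```

View pics/c1.png

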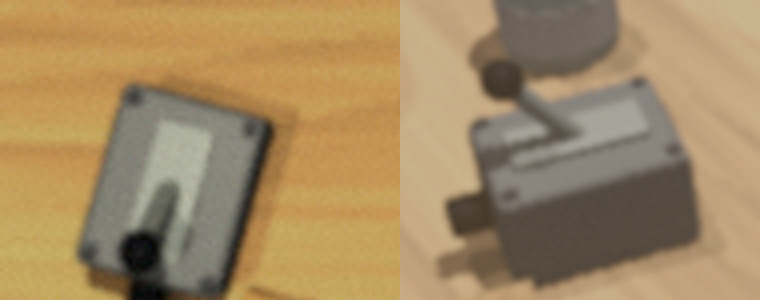

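View pics/c2.png

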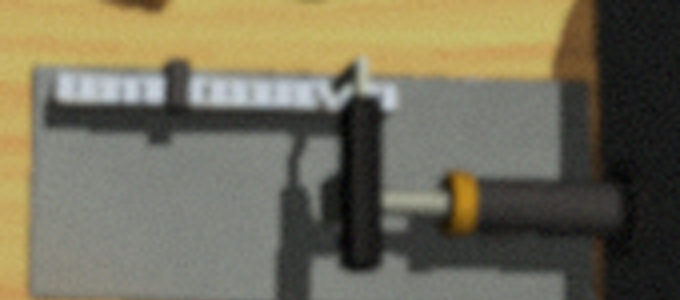

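View pics/c3.png

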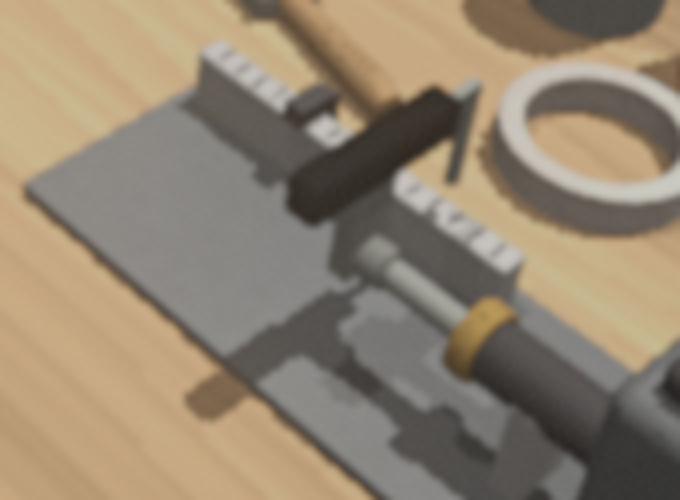

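```bash
cat > fit.py <<'E'
from h import *
from scipy.optimize import least_squares
S,T='pics/side0.png','pics/top0.png'
def full(x,y,u0,v0): return np.array([(x+.5)/4-.5+u0,(y+.5)/4-.5+v0])
A=lambda x,y:(T,full(x,y,170,230));C=lambda x,y:(S,full(x-400,y,145,180))
B=lambda x,y:(T,full(x,y,310,150));D=lambda x,y:(S,full(x,y,300,220))
def W(p,X):
    c,s=np.cos(p[2]),np.sin(p[2]);return [p[0]+c*X[0]-s*X[1],p[1]+s*X[0]+c*X[1],X[2]]
def run(obs,p0,name):
    f=lambda p:np.concatenate([(proj(o[0],W(p,X(p) if callable(X) else X))-o[1]) for X,o in obs])
    r=least_squares(f,p0,loss='soft_l1');print(name,r.x.round(4));print(f(r.x).reshape(-1,2).round(1).tolist());return r.x
t=.055;b=(-t*np.sin(.6),0,.06+t*np.cos(.6))
sw=run([(b,A(141,251)),(b,C(502,79)),((.05,.04,.06),A(128,86)),((.05,-.04,.06),A(268,120)),((-.05,.04,.06),A(80,262)),
 ((-.05,.04,.06),C(472,120)),((-.05,-.04,.06),C(495,212)),((.05,-.04,.06),C(690,158)),((.05,.04,.06),C(642,80))],[.3,.3,0],'switch')
print('ball',W(sw,b),'off',W(sw,(-b[0],0,b[2])))
ex=run([((0,0,.126),B(362,182)),((0.045,-.009,.126),B(382,97)),((-.045,.009,.126),B(342,268)),
 ((0,0,.115),D(372,158)),((-.045,.009,.126),D(287,180)),((.062,0,.061),D(455,182)),
 (lambda p:(.062,p[3],.054),B(177,83)),(lambda p:(.062,p[3],.054),D(313,97))],[.45,-.1,0,.07],'ext')
print('handle',W(ex,(0,0,.115)),'idx',W(ex,(.062,ex[3],.054)))
E
python3 fit.py
```

```text
switch [ 0.4311  0.2971 -0.2482]
[[0.4, 0.9], [-0.2, 0.7], [-0.0, -1.1], [1.0, 0.5], [-1.8, 0.8], [-2.3, -0.1], [0.4, -0.5], [0.7, -0.5], [1.6, -2.0]]
ball [np.float64(0.40096944095528564), np.float64(0.30468564942310744), np.float64(0.10539345882003232)] off [np.float64(0.4611768800347855), np.float64(0.2894278689520022), np.float64(0.10539345882003232)]
ext [ 0.6065 -0.0862 -0.0279  0.0842]
[[1.3, -0.2], [1.1, -0.5], [1.5, 0.2], [0.1, -1.2], [-1.4, -2.9], [-0.9, 0.0], [1.0, 0.2], [-0.4, -0.9]]
handle [np.float64(0.6064923455320639), np.float64(-0.08623525627811808), 0.115] idx [np.float64(0.6708167516235954), np.float64(-0.003846371937710022), 0.054]
```

Emit:
arm_command:
  commands:
    - [[11,-36,0],0,1]
    - [[11,-36,0],0,1]
    - [[11,-36,0],0,1]
    - [[11,-36,0],0,1]
    - [[11,-36,0],0,1]
    - [[30,-22,0],0,1]
    - [[30,-22,0],0,1]
    - [[30,-22,0],0,1]
    - [[30,-22,0],0,1]
    - [[28,-20,0],0,1]
    - [[0,0,-34],0,1]
    - [[0,0,-34],0,1]
    - [[0,0,-34],0,1]
    - [[0,0,-32],0,1]
    - [[0,0,0],0,1]
    - [[0,0,0],0,1]

```text
clock: 1.7
position: [0.3684, 0.3146, 0.0977]
tool_rot: [-3.141, -0.0, 2.874]
force: [-0.2, 0.6, 0.1]
grip_width: -0.0002
finger_force: 0.0
```

Emit:
arm_command:
  commands:
    - [[8,-2,0],0,1]
    - [[8,-2,0],0,1]
    - [[8,-2,0],0,1]
    - [[8,-2,0],0,1]
    - [[8,-2,0],0,1]
    - [[8,-2,0],0,1]
    - [[8,-2,0],0,1]
    - [[8,-2,0],0,1]
    - [[0,0,0],0,1]
    - [[0,0,0],0,1]
    - [[-8,2,0],0,1]
    - [[0,0,40],0,1]
    - [[0,0,40],0,1]
    - [[0,0,40],0,1]
    - [[0,0,0],0,1]

```text
clock: 3.2
position: [0.4251, 0.3023, 0.2219]
tool_rot: [3.136, 0.003, 2.874]
force: [1.0, 0.3, -0.6]
grip_width: -0.0003
finger_force: 0.0
```

Run:
```python
from h import *
d=snap("side","pics/s1.png")
a=d["image"][:,:,::-1]
cv2.imwrite('pics/c4.png',cv2.resize(a[140:280,110:260],None,fx=4,fy=4,interpolation=2))
print(bot.observe()["position"],bot.observe()["force"])
```

```text
[0.42431891 0.30179347 0.21950946] [-0.04560043 -0.12731035 -0.8270737 ]
```

View pics/c4.png

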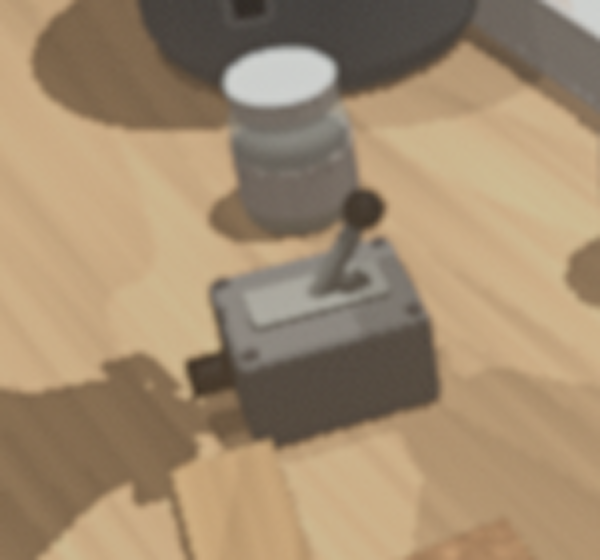

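Run:
```python
from h import *
f='pics/s1.png'
print(proj(f,[.424,.302,.22]),proj(f,[.461,.289,.105]))
```

```text
[171.17756282 145.64135314] [200.57328692 192.62632478]
```

View pics/s1.png

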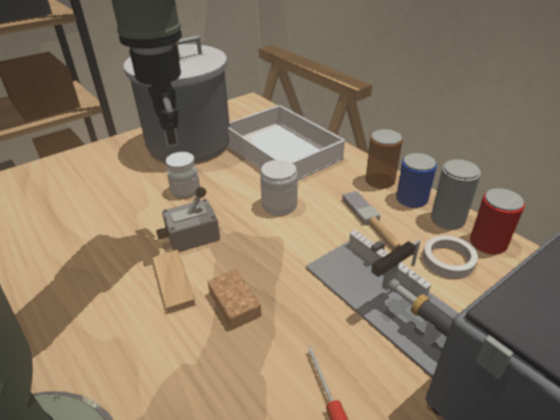

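Emit:
arm_command:
  commands:
    - [[14,-32,0],0.02,-1]
    - [[14,-32,0],0.02,-1]
    - [[14,-32,0],0.02,-1]
    - [[14,-32,0],0.02,-1]
    - [[14,-32,0],0.02,-1]
    - [[14,-32,0],0.02,-1]
    - [[14,-32,0],0.02,-1]
    - [[14,-32,0],0.02,-1]
    - [[14,-32,0],0.02,-1]
    - [[14,-32,0],0.02,-1]
    - [[14,-32,0],0.02,-1]
    - [[14,-32,0],0.02,-1]
    - [[14,0,0],0,-1]
    - [[0,0,-30],0,-1]
    - [[0,0,-20],0,-1]
    - [[0,0,0],0,-1]
    - [[0,0,0],0,-1]

```text
clock: 4.95
position: [0.606, -0.0828, 0.1671]
tool_rot: [3.142, -0.001, 3.114]
force: [0.3, -0.0, 1.1]
grip_width: 0.0851
finger_force: 0.0
```

Run:
```python
from h import *
d=snap("side","pics/s2.png");o=bot.observe();print(o["position"],o["tool_rot"],o["force"],o["grip_width"])
a=d["image"][:,:,::-1]
t=snap("top","pics/t2.png")["image"][:,:,::-1]
R=lambda i:cv2.resize(i,(400,400),interpolation=2)
cv2.imwrite('pics/c5.png',np.hstack([R(a[150:300,310:460]),R(t[120:270,310:460])]))
```

```text
[ 0.6065243  -0.08297585  0.16786222] [-3.14157244e+00  3.12950886e-04  3.11406349e+00] [-1.11042072  0.03014278  0.54555007] 0.08522346770740777
```

View pics/c5.png

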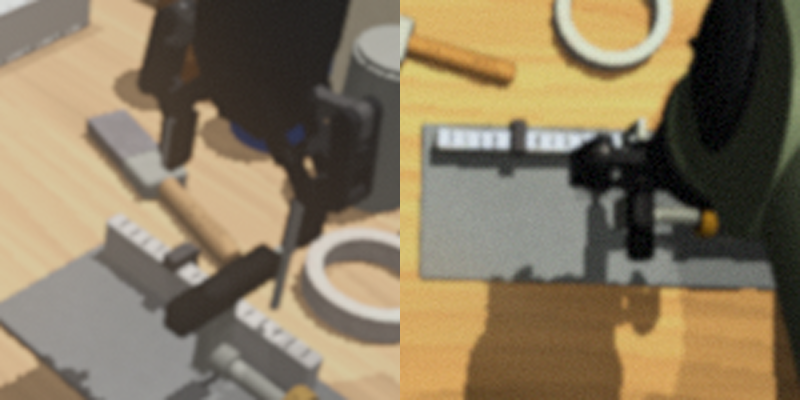

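Emit:
arm_command:
  commands:
    - [[0,0,-25],0,-1]
    - [[0,0,-25],0,-1]
    - [[0,0,-23],0,-1]
    - [[0,0,0],0,-1]
    - [[0,0,0],0,1]
    - [[0,0,0],0,1]
    - [[0,0,0],0,1]
    - [[0,0,0],0,1]
    - [[0,0,0],0,1]
    - [[0,0,0],0,1]
    - [[0,0,0],0,1]
    - [[0,0,0],0,1]
  newtons: 80

```text
clock: 6.25
position: [0.6068, -0.0845, 0.0953]
tool_rot: [-3.14, 0.001, 3.114]
force: [-2.9, -6.1, 10.0]
grip_width: 0.0167
finger_force: 78.3
```

Emit:
arm_command:
  commands:
    - [[0,8,0],0,1]
    - [[0,8,0],0,1]
    - [[1,10,0],0,1]
    - [[0,10,0],0,1]
    - [[0,10,0],0,1]
    - [[1,10,0],0,1]
    - [[0,10,0],0,1]
    - [[0,8,0],0,1]
    - [[0,0,0],0,1]
    - [[0,0,0],0,1]

```text
clock: 7.25
position: [0.6072, -0.0119, 0.0952]
tool_rot: [-3.139, -0.002, 3.113]
force: [-14.0, -15.3, 20.5]
grip_width: 0.017
finger_force: 80.2
```

Run:
```python
from h import *
d=snap("side","pics/s3.png");o=bot.observe();print(o["position"],o["tool_rot"],o["force"],o["grip_width"],o["finger_force"])
a=d["image"][:,:,::-1]
t=snap("top","pics/t3.png")["image"][:,:,::-1]
R=lambda i:cv2.resize(i,(400,600),interpolation=2)
cv2.imwrite('pics/c6.png',np.hstack([R(a[200:290,340:400]),R(t[130:220,330:390])]))
```

```text
[ 0.60723362 -0.01211438  0.09521903] [-3.13852206e+00 -1.83196080e-03  3.11263926e+00] [-13.55209653 -13.89274123  20.97036846] 0.016906619946441343 80.24062871932983
```

View pics/c6.png

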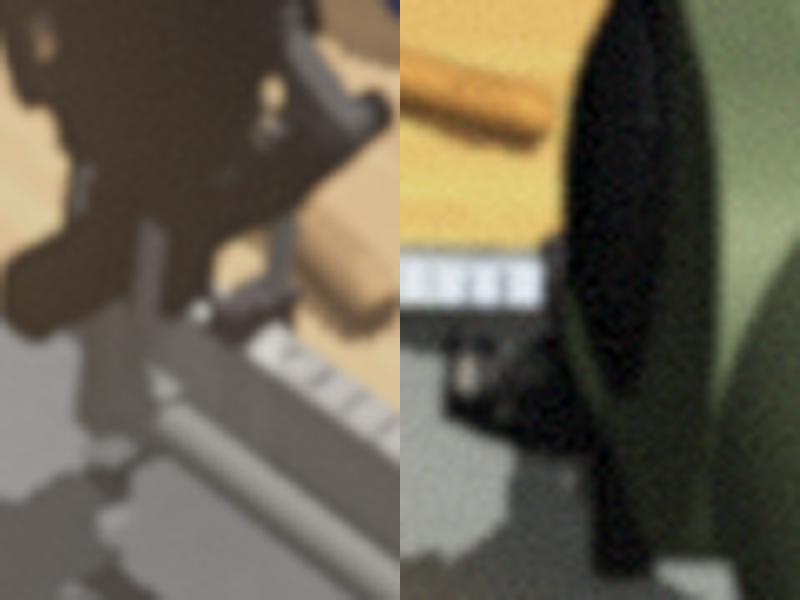

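```bash
cat >> fit.py <<'E'
print('---')
for s in (.07,.074,.078,.082,.084): print(s,'end',(proj(S,W(ex,(-.045,s,.115)))-proj(S,W(ex,(-.045,0,.115)))).round(2),'ptr',(proj(S,W(ex,(.062,s,.061)))-proj(S,W(ex,(.062,0,.061)))).round(2),'abs',proj(S,W(ex,(.062,s,.061))).round(1))
g0=cv2.cvtColor(cv2.imread(S),6);g3=cv2.cvtColor(cv2.imread('pics/s3.png'),6)
up=lambda g:cv2.resize(cv2.GaussianBlur(g,(0,0),.7),None,fx=8,fy=8,interpolation=2)
U0,U3=up(g0),up(g3)
def match(u0,u1,v0,v1):
    t=U0[v0*8:v1*8,u0*8:u1*8];r=cv2.matchTemplate(U3,t,5);_,m,_,l=cv2.minMaxLoc(r);print('match',m,l[0]/8-u0,l[1]/8-v0)
match(368,383,258,280);match(366,380,262,280);match(410,419,250,268)
E
python3 fit.py | sed -n '/---/,$p'
python3 - <<'E'
import cv2
import numpy as np
a=cv2.imread('pics/side0.png');b=cv2.imread('pics/s3.png')
g=lambda i:cv2.cvtColor(i,6)
print(g(a)[256:272,405:425]);print(g(b)[230:254,366:390])
E
```

```text
---
0.07 end [-30.   -23.58] ptr [-29.07 -20.96] abs [383.4 244.2]
0.074 end [-31.61 -24.85] ptr [-30.64 -22.09] abs [381.8 243.1]
0.078 end [-33.21 -26.1 ] ptr [-32.2  -23.22] abs [380.3 242. ]
0.082 end [-34.79 -27.35] ptr [-33.75 -24.33] abs [378.7 240.8]
0.084 end [-35.58 -27.97] ptr [-34.52 -24.89] abs [378.  240.3]
match 0.9067284464836121 -109.125 -175.75
match 0.9336920380592346 26.75 60.125
match 0.8565297722816467 -214.375 -210.5
[[ 43  48  60  82 116 149 159 143 104  79  84 116 152 167 156 135 114 100
   87  82]
 [ 51  74 105 133 154 173 173 145 100  78  87 123 156 158 136 112 105 101
   89  83]
 [ 82 115 149 169 178 181 169 134  90  76  94 134 163 161 129 105 100  98
   90  85]
 [129 152 171 181 183 181 167 125  84  80 104 144 171 168 143 113 102  98
   90  85]
 [164 172 178 181 182 180 161 117  80  83 115 154 176 176 160 127 105 100
   90  86]
 [177 178 177 178 178 174 150 105  77  88 126 163 180 180 167 135 110 104
   98  92]
 [178 177 177 177 176 167 136  94  76  94 137 171 181 181 172 148 123 109
  103  97]
 [179 178 178 177 175 161 124  83  78 103 146 174 183 181 178
[... 2429 characters left out ...]
85 113 144 151 114  73  69  72  73  73  67  61  64  69  75  69  84
  138 170 167 150 128 109]
 [ 87  96 106 115 113  86  62  62  63  64  63  62  65  81 108 123 108 104
  148 184 189 174 148 124]
 [ 97 101 102 100  91  78  65  63  60  61  62  67  91 129 159 173 158 139
  161 189 197 187 168 151]
 [101 102 102 102  95  88  77  67  63  62  65  90 132 170 192 197 186 170
  175 190 197 195 189 179]
 [102 102 102 103 102  98  90  78  71  73  88 125 170 196 205 202 190 178
  177 186 194 195 196 193]
 [102 102 103 102 102 100  96  90  85  87 105 148 187 206 209 202 184 170
  167 179 187 191 193 195]
 [102 101 102 102 102 100  98  98  95  95 106 139 176 198 205 198 180 170
  174 182 186 188 189 192]]
```

Emit:
arm_command:
  commands:
    - [[-1,5,1],0,1]
    - [[0,5,0],0,1]
    - [[0,0,0],0,1]
    - [[0,0,0],0,1]

```text
clock: 7.75
position: [0.6072, -0.0022, 0.0953]
tool_rot: [-3.138, -0.0, 3.113]
force: [1.3, -15.3, -3.1]
grip_width: 0.0173
finger_force: 80.8
```

Run:
```python
from h import *
import sys
d=snap("side","pics/s4.png");o=bot.observe();print(o["position"],o["tool_rot"],o["force"],o["grip_width"],o["finger_force"])
a=d["image"][:,:,::-1];z=cv2.imread('pics/side0.png')
R=lambda i:cv2.resize(i[222:262,360:400],(400,400),interpolation=2)
cv2.imwrite('pics/c7.png',np.hstack([R(z),R(a)]))
x=[.6065,-.0862,-.0279]
c,s=np.cos(x[2]),np.sin(x[2])
P=lambda X,Y,Z:((proj('pics/s4.png',[x[0]+c*X-s*Y,x[1]+s*X+c*Y,Z])-[360,222]+.5)*10-.5).round()
for Y in(.0782,.0902):
  for X in(.05,.074): print('blk',P(X,Y,.054))
for Y in(.08,.084,.088): print('ptr',Y,P(.062,Y,.061))
```

```text
[ 0.60727006 -0.00232979  0.09533651] [-3.13825767e+00 -4.54522418e-05  3.11251511e+00] [  2.03727542 -15.23845282  -3.4454268 ] 0.016656935406842245 80.80388188362122
blk [157. 257.]
blk [246. 205.]
blk [112. 223.]
blk [200. 172.]
ptr 0.08 [199. 198.]
ptr 0.084 [184. 187.]
ptr 0.088 [169. 176.]
```

View pics/c7.png

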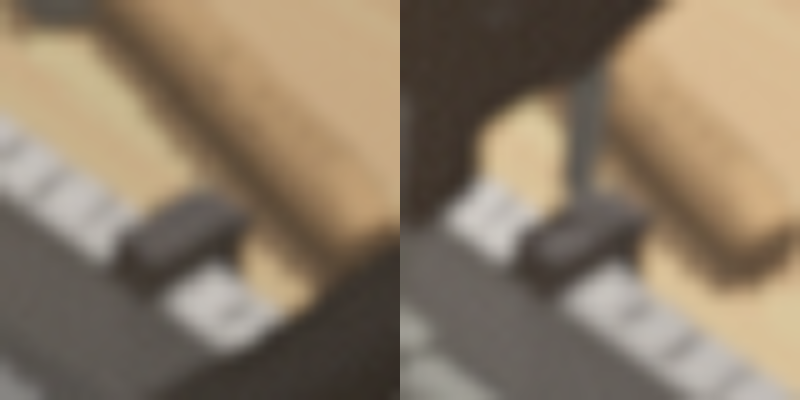

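```bash
python3 -c "
from workcell import ticket
print(ticket.job_done())"
```

```text
the job is handed in; nothing more can be done
None
```

The extractor is off: the lever is flipped to the OFF side, confirmed in the side picture. Only then did I pull the rod out; its pointer stands over the index block to within about 2 mm by the pictures. I handed the job in at about 8 s with the handle still gripped at about 80 N.

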